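# Secure the racks in the sample tray with its drop bar

### The arm

A 6-joint arm with a two-finger parallel gripper is mounted at the origin on the work surface. World frame = base frame: x ahead of the robot, y to its left, z up, the work surface at z = 0. Lengths are in m, angles in degrees, forces in N, time in s.
With the tool pointing down it reaches from about 0.275 to 0.75 m from the base axis. Payload 10.2 kg.
Tool frame: the origin (TCP) lies between the finger pads; the fingertips stand 14 mm ahead of it and the grasp point (between the pads) lies 5 mm behind it; z points along the fingers, x is the direction in which the jaws open and shut, and the axes are right-handed (so a half turn about z gives the same grasp; the last joint's range is limited). The gripper opens to 88 mm and grips with 3 to 60 N. Pads are 18 mm wide; open, the fingers measure 123 mm over their backs; the gripper's body (75 mm by 187 mm) begins 45 mm behind the grasp point.
Start: joints at [57.101, 17.928, 85.812, -0, 76.261, -12.8], TCP at [0.18, 0.493, 0.253] pointing down, gripper open.
Joint ranges: [-168.41, 168.41], [-55.51, 124.54], [10.69, 146.95], [-70.63, 250.63], [1, 178], [-165.06, 165.06]. Speed limits (degrees/s): [136.94, 136.94, 172.46, 180, 180, 180].

### API

Orientations are given as a 3x3 rotation matrix whose columns are the frame's x, y, z axes.
In Python, from workcell import bot, optics gives the robot as it stands. The module is installed in compiled form; this text tells all that it offers.
- The arm moves only by the tool carry_out, never from a script. Its arguments are lists of equal length, an entry for each row: "angular": the turn, a rotation vector about the tool's x, y, z in rad, a list of three; "xyz": the shift along the tool's x, y, z in mm, a list of three; "gripper": the closure in counts, from 0 (fully open) to 255 (shut). In form: {"angular": [[rx, ry, rz], ...], "xyz": [[tx, ty, tz], ...], "gripper": [gripper, ...]}. A call has 1 to 5 rows; each row shifts and turns the pose as measured when the row begins, along the tool's axes as they then stand; what a row does not reach is not made up. A row lasts 1/12 s, in which the tool goes at most 41.7 mm and 7.16 degrees, less where a joint would pass 70% of its speed; a pose out of reach is approached as far as the arm can. A call is refused whole if a number of a shift passes 41.7 or a number of a turn 0.125, either way. A call with a gripper value outside its range is refused whole. The fingers move at their own pace and stop on an object; "squeeze" is the grip in N (left out, the last holds). Time passes only in rows, so rows that do not move let the fingers close. It gives the time, the measured TCP pose, the force and the opening at its end, in the units of the state.
- bot.get_state(): the state, without advancing time (a new reading comes with each control period).
- optics.read_camera(name): name is "side" or "top" or "wrist"; returns the picture (420x560x3 uint8, red, green, blue); there is no depth.
- optics.camera_info(name): a dict with "intrinsics" (3x3 intrinsics, pixels), "R" (3x3) and "t" (3): a world point X has camera coordinates R X + t. Camera axes: x right, y down, z forward; pixel columns grow to the right and rows downward; lengths in m; the calibration is good to about 2 mm. A picture is of the moment at which its call begins: read the wrist's pose just before it. camera_info takes no time and is no camera call; for the wrist camera it gives the pose at the moment of the call.
- bot.hand_in(): hands the job in, once; it reports no verdict.
The state is a dict: "time_s": time; "qpos": joint angles; "dq": joint speeds; "tau": joint torques, N m; "tool_pos": TCP position; "tool_rot": TCP orientation; "wrist_force": force on the tool from outside, world axes, zero at the start; "torque": the same for the moment, N m; "width": opening from 0.0 (shut) to 1.0 (fully open).
Only numpy, scipy, OpenCV 4.12 (cv2) and the standard library are available. Lean on these libraries where they do the work, as an engineer would, in place of code of your own. Each camera call takes 0.05 s, during which the arm holds its last target. There are 200 camera calls.

### The job

One rack still stands out of its lane in the sample tray: push it gently home against the back stop, level with the others. Then lift the steel retaining bar by its black knob, swing it across the front of the racks and over on to the shoulder of its keeper, slide it along until it finds the notch, and let it drop fully home. Don't ram the bar or the racks; let go at the end, and leave the other things on the bench where they are.

Things in the scene. Friction and masses are not known exactly. Their poses are not given: they have to be found in the camera images.
- tray: aluminium tray for analyser racks, fixed to the bench. Origin on the bench under the middle of the lanes, z up. Open front looks to its -x; three lanes along x, centres y = +30, 0, -30 mm. Floor 5 thick; dividers reach 15, side walls 26 above the bench. A rack that is home has its centre at x = 0, its front end at x = -57.5 and its rear end at the back stop (x = +58, 45 high)
- swivel_post (a point): fixed on the tray at its x = -74.5, y = +62 mm, 43 mm above the bench: the crossing of the bar's upright swivel axis and the level pin it lifts on. A block 30 high stands round the post's foot
- keeper_zero (a point): on the tray at x = -74.5, y = -62 mm (124 from the swivel axis), 36 mm up: middle of the notch floor with the keeper in mid adjustment. Keeper: steel plate 8 thick; from its -x side: flat shoulder 29 wide, 48 above the bench; notch 9 wide, floor 36 up; horn 10 wide, 52 high. It is clamped through slots: all of it is up to 10 mm off, either way along x, not measured: feel for the notch
- rack_a_mid (a point): rack A, the one that stands out of its lane, by 20 to 45 mm towards the tray's -x; it may be in any lane. Loose grey plastic carrier 115 mm long (along the tray's x), 24 wide, 50 tall, about 160 g, slides easily, with five tubes whose orange caps reach 102 above the bench. Site at the carrier's middle, 30 mm above the bench
- rack_b_mid (a point): rack B, the same make; already home in its lane at the start. Site at its middle, 30 mm above the bench
- rack_c_mid (a point): rack C, the same make; already home in its lane at the start. Site at its middle, 30 mm above the bench
- swivel (a joint): turn of the retaining bar about its upright post (rad). 0: straight across the front, pointing along the tray's -y; grows as it opens: at pi/2 the bar points along the tray's -x. Starts between 1.5 and 1.8 and stays where it is left (light friction). Seated in the notch it reads between -0.1 and +0.1, by where the keeper is clamped
- bar (a joint): lift of the bar about the level pin (rad). 0: level, as when it rests on the notch floor; positive: free end raised, at most 0.36; it falls by its own weight (about 1 N at the knob) to a stop at -0.05, where it hangs while open. Resting on the keeper's shoulder it reads 0.10. Bar of flat steel, 6 mm thick, 14 tall, 168 long from the swivel axis, 130 g
- knob (a point): middle of the round black knob, an upright plastic grip 14 mm in diameter standing on top of the bar near its free end: 160 mm from the swivel axis along the bar and 24 above the bar's mid-line (the knob reaches from 7 to 41 above the mid-line). Its own z is along the knob, its -y outwards along the bar
- pen: bystander: ballpoint pen, 127 long, 9 thick, lying on the bench in front of the tray; origin under its middle
- specimen_pot: bystander: screw-top specimen pot, 54 in diameter, 65 high; origin at the centre of its underside
- tube_block: bystander: white block 50 x 50 x 35 with two capped tubes, 94 high in all; origin at the centre of its underside
- spray_bottle: bystander: white bottle, 68 in diameter, 170 high; origin at the centre of its underside
- open_rack: bystander: clear rack 210 x 75 x 58 with seven capped tubes, 93 high in all; origin at the centre of its underside

How it is judged (in metres and radians):
On the way, in this order (a step that is already met when the one before it is completed fails the run):
1. the rack that stood out is pushed home, all three level, while the bar is still open (x of each of rack_a_mid, rack_b_mid, rack_c_mid in the frame of tray above -0.004 m and value of joint swivel above 0.7 rad), for 0.2 s.
2. the bar is lifted on to or over the shoulder of the keeper (value of joint swivel below 0.2 rad and value of joint bar above 0.085 rad), for 0.05 s.
At the end, for the whole second after the job is handed in: All three racks are home in the tray (each no more than 4 mm short of the back stop), and the retaining bar lies at rest down in the keeper's notch: swivel within 0.105 rad of straight across, lift within 0.02 rad of level (2.5 mm at the keeper) (x of each of rack_a_mid, rack_b_mid, rack_c_mid in the frame of tray above -0.004 m and value of joint swivel between -0.105 and 0.105 rad and value of joint bar between -0.02 and 0.02 rad and velocity of joint bar between -0.05 and 0.05 rad/s); the robot touches nothing.
It fails at once if the bar is rammed against the keeper with more than 25 N (contact force between bar and keeper above 25 N).
It fails at once if a rack is pushed with more than 25 N (contact force between the fingers and rack_a above 25 N or contact force between the fingers and rack_b above 25 N or contact force between the fingers and rack_c above 25 N).
It fails at once if a rack is tipped (angle between any of rack_a_mid, rack_b_mid, rack_c_mid's own z axis and vertical above 0.25 rad).
It fails at once if another thing on the bench is moved by more than 20 mm (distance of any of pen, specimen_pot, tube_block, spray_bottle, open_rack from where it was at the start of the episode above 0.02 m).
It also fails if it takes over 64 s, if anything falls off the work surface, if the arm or the gripper's body presses on something with over 40 N, if the wrist force passes 120 N, or if a joint passes its speed limit or range.

## Working session

There is one attempt and no reset: what is moved stays moved. The work goes in short steps, Python scripts to look and compute and a tool call to move; the robot and the scene stay as the last step left them, time stands still between calls to the robot, and variables do not carry over. Pictures are saved under pics/ and viewed, about 8 in all and at most 12, crops included, and the job is handed in when it is done.

Besides the shell and the picture viewer there is one more tool, called after "Request:" by a JSON object that holds its "api" and its "payload". carry_out: Moves the arm, as the interface text tells. Its arguments: {"type":"object","properties":{"angular":{"type":"array"},"xyz":{"type":"array"},"gripper":{"type":"array"},"squeeze":{"type":"number"}},"required":["angular","xyz","gripper"]}

```bash
mkdir -p pics; python3 - <<'E'
from workcell import bot, optics
import cv2,numpy as np
s=bot.get_state(); print(s)
for n in("side","top","wrist"):
    i=optics.camera_info(n); print(n,np.round(i["intrinsics"],1).tolist(),np.round(i["R"],4).tolist(),np.round(i["t"],4).tolist())
    cv2.imwrite(f"pics/{n}0.png",cv2.cvtColor(optics.read_camera(n),cv2.COLOR_RGB2BGR))
E
```

```text
{'time_s': 0.0, 'qpos': array([ 5.71012383e+01,  1.79585915e+01,  8.58529723e+01,  9.81946452e-04,
        7.62605993e+01, -1.28007474e+01]), 'dq': array([ 0.00855089, -0.01701062,  0.11169133, -0.01323795,  0.0182676 ,
        0.10241136]), 'tau': array([ 4.11570818e-04, -4.02212334e+01, -2.52267355e+01,  6.94279955e-02,
        3.51883820e-02, -1.18923190e-04]), 'tool_pos': array([0.18029563, 0.49283383, 0.25217549]), 'tool_rot': array([[ 3.43630553e-01,  9.39104656e-01, -6.98074044e-04],
       [ 9.39104118e-01, -3.43631135e-01, -1.04845920e-03],
       [-1.22449289e-03, -2.95281594e-04, -9.99999207e-01]]), 'wrist_force': array([ 0.10856041, -0.44718976,  0.49894181]), 'torque': array([-0.01459211, -0.0073467 , -0.00335725]), 'width': 1.0007539123588858}
side [[440.1, 0.0, 278.9], [0.0, 440.1, 203.5], [0.0, 0.0, 1.0]] [[0.858, -0.5131, -0.0244], [-0.2648, -0.401, -0.8769], [0.4402, 0.7589, -0.48]] [-0.5598, 0.161, 0.9749]
top [[434.2, 0.0, 280.6], [0.0, 434.2, 211.8], [0.0, 0.0, 1.0]] [[-0.0129, -0.9997, -0.0211], [-0.9976, 0.0143, -0.0676], [0.0679, 0.0202, -0.9975]] [-0.1376, 0.5496, 0.9209]
wrist [[373.8, 0.0, 277.3], [0.0, 373.8, 204.1], [0.0, 0.0, 1.0]] [[0.3443, 0.9389, -0.0016], [0.8956, -0.3279, 0.3008], [0.2819, -0.105, -0.9537]] [-0.5233, -0.0412, 0.39]
```

View pics/top0.png

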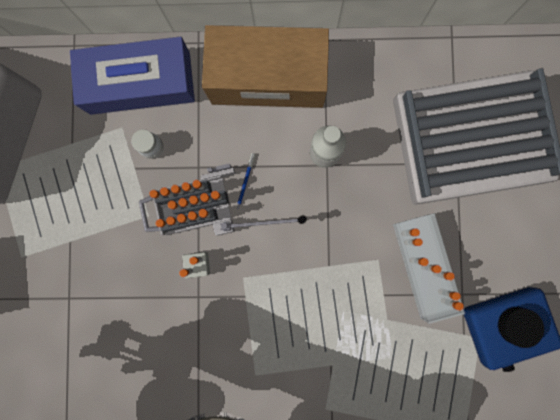

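View pics/side0.png

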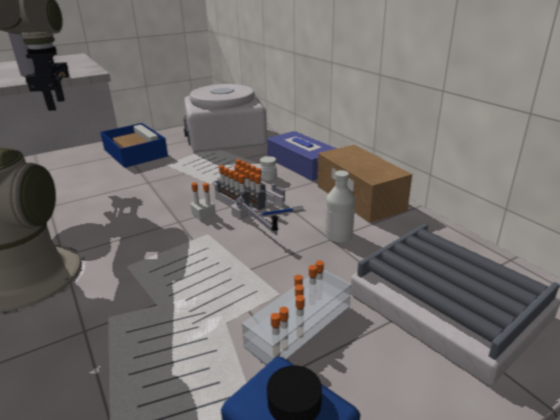

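The top view shows the tray around (187,207) with its front facing right. The middle rack stands out (caps 172–215), the bar is open with its knob at (302,219), the swivel is at about (222,227), and the keeper is near (217,173). The pen is at (246,180).

```bash
cat > h.py <<'E'
import numpy as np,cv2
from workcell import bot,optics
def info(n):
    i=optics.camera_info(n); return np.array(i["intrinsics"]),np.array(i["R"]),np.array(i["t"])
def onz(cam,px,z):
    K,R,t=cam; px=np.atleast_2d(px).astype(float)
    d=np.c_[px,np.ones(len(px))]@np.linalg.inv(K).T@R; c=-R.T@t
    return c+d*((z-c[2])/d[:,2])[:,None]
def proj(cam,X):
    K,R,t=cam; p=(np.atleast_2d(X)@R.T+t)@K.T; return p[:,:2]/p[:,2:]
def tri(cams,pxs):
    Ps=[K@np.c_[R,t] for K,R,t in cams]
    A=np.vstack([np.array([p[0]*P[2]-P[0],p[1]*P[2]-P[1]]) for P,p in zip(Ps,pxs)])
    v=np.linalg.svd(A)[2][-1]; return v[:3]/v[3]
def orange(im,amin=4):
    h=cv2.cvtColor(im,cv2.COLOR_RGB2HSV); m=cv2.inRange(h,(3,150,90),(16,255,255))
    n,l,s,c=cv2.connectedComponentsWithStats(m); return c[1:][s[1:,4]>=amin]
E
python3 - <<'E'
from h import *
im=cv2.cvtColor(cv2.imread("pics/top0.png"),cv2.COLOR_BGR2RGB)
T=info("top")
c=orange(im); c=c[(c[:,0]<235)&(c[:,1]<240)]
for p,w in zip(c,onz(T,c,.1)): print(p.round(1),w.round(4))
print("knob",onz(T,[302,219],.08),"post",onz(T,[223,227],.04),"pen",onz(T,[[253,155],[240,202]],.005),"bottle",onz(T,[[333,132]],.17))
K,R,t=info("wrist"); s=bot.get_state(); C=-R.T@t
print("cam in tool",s["tool_rot"].T@(C-s["tool_pos"]), "axis",s["tool_rot"].T@R[2])
cv2.imwrite("pics/topc.png",cv2.resize(cv2.imread("pics/top0.png")[140:290,120:320],None,fx=4,fy=4,interpolation=cv2.INTER_CUBIC))
E
```

```text
[196.3 183.7] [0.6002 0.02   0.1   ]
[185.5 186.5] [0.595  0.0415 0.1   ]
[174.7 188.8] [0.5908 0.0631 0.1   ]
[163.9 191.4] [0.5859 0.0847 0.1   ]
[153.5 193.5] [0.582  0.1054 0.1   ]
[214.7 194.6] [ 0.5779 -0.0166  0.1   ]
[204.  197.1] [0.5733 0.0047 0.1   ]
[193.1 199.5] [0.5688 0.0263 0.1   ]
[182.4 202. ] [0.5643 0.0477 0.1   ]
[171.6 204.3] [0.5599 0.0691 0.1   ]
[202.5 212.9] [0.5421 0.0077 0.1   ]
[191.8 215.2] [0.5377 0.029  0.1   ]
[181.  217.8] [0.5329 0.0503 0.1   ]
[170.1 220.5] [0.5279 0.072  0.1   ]
[159.8 222.8] [0.5235 0.0925 0.1   ]
knob [[ 0.52818884 -0.18918306  0.08      ]] post [[ 0.51566347 -0.02362749  0.04      ]] pen [[ 0.67517208 -0.08540053  0.005     ]
 [ 0.5712755  -0.05590695  0.005     ]] bottle [[ 0.68183032 -0.24572001  0.17      ]]
cam in tool [-0.0009394  -0.07766608 -0.13128034] axis [-6.67750251e-04  3.00977716e-01  9.53630939e-01]
```

View pics/topc.png

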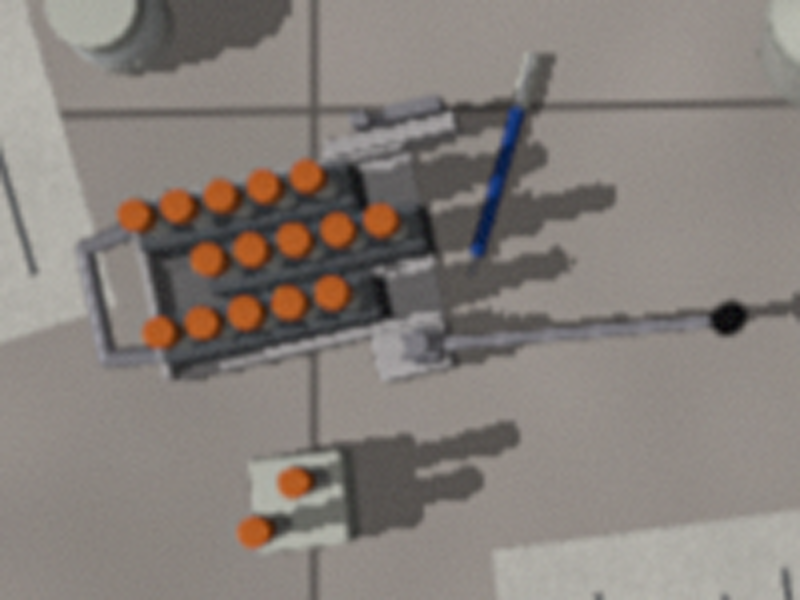

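The crop shows the middle rack (A) about 31 mm out. The knob is at crop (729,317), the post at (420,345), and the keeper plate runs along (325–450,120–150). I'm moving the wrist over the tray front for a closer measurement.

Request:
{"api": "carry_out", "payload": {"angular": [[0,0,0],[0,0,0],[0,0,0],[0,0,0],[0,0,0]], "xyz": [[-22,33,0],[-22,33,0],[-22,33,0],[-22,33,0],[-22,33,0]], "gripper": [255,255,255,255,255], "squeeze": 10}}

```text
time_s: 0.57
tool_pos: [0.2971, 0.3312, 0.2505]
tool_rot: [[0.332, 0.943, -0.003], [0.943, -0.332, -0.001], [-0.002, -0.002, -1.0]]
wrist_force: [0.8, 0.5, -0.7]
width: 0.648
```

Request:
{"api": "carry_out", "payload": {"angular": [[0,0,0],[0,0,0],[0,0,0],[0,0,0],[0,0,0]], "xyz": [[-22,33,0],[-22,33,0],[-22,33,0],[-22,33,0],[-22,33,0]], "gripper": [255,255,255,255,255]}}

```text
time_s: 0.98
tool_pos: [0.4194, 0.1636, 0.2503]
tool_rot: [[0.332, 0.943, -0.003], [0.943, -0.332, -0.001], [-0.002, -0.002, -1.0]]
wrist_force: [0.4, 0.0, 0.5]
width: 0.271
```

Request:
{"api": "carry_out", "payload": {"angular": [[0,0,0.12],[0,0,0.12],[0,0,0.12],[0,0,0.12],[0,0,0.12]], "xyz": [[0,0,0],[0,0,0],[0,0,0],[0,0,0],[0,0,0]], "gripper": [255,255,255,255,255]}}

```text
time_s: 1.4
tool_pos: [0.4237, 0.1554, 0.249]
tool_rot: [[0.82, 0.573, -0.004], [0.573, -0.82, -0.003], [-0.005, -0.001, -1.0]]
wrist_force: [-0.7, 0.2, -0.4]
width: 0.004
```

Request:
{"api": "carry_out", "payload": {"angular": [[0,0,0],[0,0,0],[0,0,0],[0,0,0],[0,0,0]], "xyz": [[2,40,0],[2,40,0],[2,40,0],[2,40,0],[2,40,0]], "gripper": [255,255,255,255,255]}}

```text
time_s: 1.82
tool_pos: [0.5462, -0.0044, 0.2487]
tool_rot: [[0.82, 0.572, -0.006], [0.572, -0.82, -0.001], [-0.005, -0.003, -1.0]]
wrist_force: [0.5, 0.7, -1.0]
width: 0.004
```

Request:
{"api": "carry_out", "payload": {"angular": [[0,0,0],[0,0,0.12],[0,0,0.12],[0,0,0.12],[0,0,0.07]], "xyz": [[0,40,0],[0,30,0],[0,0,0],[0,0,0],[0,0,0]], "gripper": [255,255,255,255,255]}}

```text
time_s: 2.23
tool_pos: [0.5904, -0.0733, 0.2446]
tool_rot: [[0.987, 0.157, -0.009], [0.157, -0.988, -0.0], [-0.009, -0.001, -1.0]]
wrist_force: [0.3, 0.1, -0.2]
width: 0.003
```

```bash
python3 - <<'E'
from h import *
s=bot.get_state(); print(s["time_s"],s["tool_pos"],s["tool_rot"].round(3).tolist())
W=info("wrist"); im=optics.read_camera("wrist"); cv2.imwrite("pics/w1.png",im[:,:,::-1]); np.savez("w1.npz",K=W[0],R=W[1],t=W[2])
E
```

```text
2.2333 [ 0.59041428 -0.07327681  0.2446307 ] [[0.987, 0.157, -0.009], [0.157, -0.988, -0.0], [-0.009, -0.001, -1.0]]
```

View pics/w1.png

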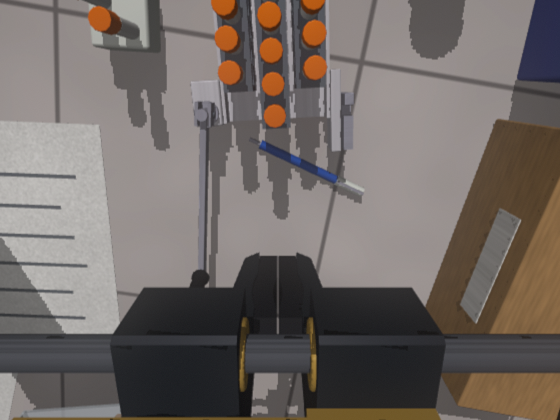

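The wrist view shows the front caps at C (229,72), A (274,116) and B (315,67). The knob top is at (201,277), the post at (203,115), and the keeper at (345,120) with its horn near (347,100).

```bash
python3 - <<'E'
from h import *
T=info("top"); z=np.load("w1.npz"); W=(z["K"],z["R"],z["t"])
im=cv2.imread("pics/w1.png")[:,:,::-1].copy()
co=orange(im,60); 
pt={"C":(202.5,212.9),"A":(214.7,194.6),"B":(196.3,183.7)}; pw={"C":(229,72),"A":(274,116),"B":(315,67)}
for k in "ABC":
    w=co[np.argmin(np.linalg.norm(co-pw[k],axis=1))]; print(k,w.round(1),tri([T,W],[pt[k],w]).round(4))
top=cv2.imread("pics/top0.png")
def dark(img,r):
    x0,y0,x1,y1=r; m=(img[y0:y1,x0:x1].max(2)<35).astype(np.uint8); n,l,s,c=cv2.connectedComponentsWithStats(m); i=1+s[1:,4].argmax(); return c[i]+[x0,y0],s[i]
kt,st=dark(top,(290,205,315,232)); kw,sw=dark(im,(180,262,225,292)); print(kt,st,kw,sw)
print("knob",tri([T,W],[kt,(201,277)]))
print("onz",onz(T,kt,.07),onz(W,(201,277),.076))
print("post w",onz(W,(203,115),.05),"keeper",onz(W,[[333,75],[336,150],[346,95],[347,148]],.048))
E
```

```text
A [274.4 115.2] [ 0.5777 -0.0172  0.103 ]
B [314.4  67.3] [0.5996 0.0187 0.106 ]
C [229.4  72. ] [0.5422 0.007  0.102 ]Traceback (most recent call last):
  File "<stdin>", line 11, in <module>
  File "<stdin>", line 10, in dark
ValueError: attempt to get argmax of an empty sequence
```

Request:
{"api": "carry_out", "payload": {"angular": [[0.105,0,0],[0.105,0,0],[0.105,0,0],[0.105,0,0],[0.105,0,0]], "xyz": [[0,0,0],[0,0,0],[0,0,0],[0,0,0],[0,0,0]], "gripper": [255,255,255,255,255]}}

```text
time_s: 2.7
tool_pos: [0.5904, -0.0691, 0.2469]
tool_rot: [[0.985, 0.146, -0.09], [0.171, -0.842, 0.511], [-0.001, -0.519, -0.855]]
wrist_force: [0.2, 0.9, -0.7]
width: 0.006
```

Request:
{"api": "carry_out", "payload": {"angular": [[0,0,-0.05],[0,0,0],[0,0,0],[0,0,0],[0,0,0]], "xyz": [[0,0,0],[0,20,35],[0,20,35],[0,15,26],[0,0,0]], "gripper": [255,255,255,255,255]}}

```text
time_s: 3.12
tool_pos: [0.5927, -0.0679, 0.1317]
tool_rot: [[0.975, 0.204, -0.088], [0.22, -0.828, 0.516], [0.032, -0.523, -0.852]]
wrist_force: [0.3, 0.2, -0.4]
width: 0.005
```

```bash
cat >> h.py <<'E'
O=np.array([.5615,.056,0]); TX=np.array([-.208,.978,0]); TX/=np.linalg.norm(TX); TY=np.array([-TX[1],TX[0],0]); TR=np.c_[TX,TY,[0,0,1]]
def tray(p): return (np.asarray(p)-O)@TR
def show():
    s=bot.get_state(); R=s["tool_rot"]
    print(s["time_s"],"tray mm",(tray(s["tool_pos"])*1000).round(1),"force tray",(s["wrist_force"]@TR).round(1),"w",round(s["width"],3),"q",s["qpos"].round(0))
    print("tool axes in tray (cols):",(TR.T@R).round(3).tolist())
    return s
def need(p_tray_mm):
    s=bot.get_state(); print("shift tool mm",((np.asarray(p_tray_mm)/1000-tray(s["tool_pos"]))@(TR.T@s["tool_rot"])*1000).round(1))
E
python3 -c "
from h import *
show(); need([-115,0,42])"
```

```text
3.1167 tray mm [-127.7   -4.7  131.7] force tray [ 0.1 -0.3 -0.4] w 0.005 q [-28.  41.  74.  25.  86. -47.]
tool axes in tray (cols): [[0.012, -0.852, 0.523], [-0.999, -0.027, -0.021], [0.032, -0.523, -0.852]]
shift tool mm [-7.5 35.9 83. ]
```

Request:
{"api": "carry_out", "payload": {"angular": [[0,0,0],[0,0,0],[0,0,0],[0,0,0]], "xyz": [[-2,12,28],[-2,12,28],[-3,12,27],[0,0,0]], "gripper": [255,255,255,255]}}

```text
time_s: 3.45
tool_pos: [0.5877, -0.0564, 0.0439]
tool_rot: [[0.973, 0.213, -0.085], [0.226, -0.827, 0.515], [0.04, -0.52, -0.853]]
wrist_force: [0.3, 0.8, -0.7]
width: 0.005
```

```bash
python3 -c "
from h import *
show(); need([-102,0,42]); need([-72,0,42])"
```

```text
3.45 tray mm [-115.4   -2.3   43.9] force tray [ 0.7 -0.4 -0.7] w 0.005 q [-27.  47.  78.  26.  76. -51.]
tool axes in tray (cols): [[0.018, -0.853, 0.521], [-0.999, -0.036, -0.024], [0.04, -0.52, -0.853]]
shift tool mm [ -2.1 -10.5   8.5]
shift tool mm [ -1.6 -36.1  24.1]
```

Request:
{"api": "carry_out", "payload": {"angular": [[0,0,0],[0,0,0],[0,0,0],[0,0,0],[0,0,0]], "xyz": [[-1,-4,3],[-1,-4,3],[0,-3,2],[0,-3,2],[0,-3,2]], "gripper": [255,255,255,255,255]}}

```text
time_s: 3.87
tool_pos: [0.5845, -0.0369, 0.0511]
tool_rot: [[0.972, 0.221, -0.075], [0.228, -0.829, 0.511], [0.05, -0.514, -0.856]]
wrist_force: [0.4, -1.5, -0.1]
width: 0.003
```

Request:
{"api": "carry_out", "payload": {"angular": [[0,0,0],[0,0,0],[0,0,0],[0,0,0],[0,0,0]], "xyz": [[0,-3,1.8],[0,-3,1.8],[0,-3,1.8],[0,-3,1.8],[0,0,0]], "gripper": [255,255,255,255,255]}}

```text
time_s: 4.28
tool_pos: [0.5816, -0.0216, 0.0534]
tool_rot: [[0.972, 0.223, -0.073], [0.229, -0.829, 0.51], [0.053, -0.512, -0.857]]
wrist_force: [-0.3, -0.8, -0.0]
width: 0.007
```

```bash
python3 -c "
from h import *
show(); need([-72,0,42])"
```

```text
4.2833 tray mm [-80.1  -3.5  53.4] force tray [-0.7  0.4 -0. ] w 0.007 q [-24.  44.  82.  27.  74. -50.]
tool axes in tray (cols): [[0.021, -0.858, 0.514], [-0.998, -0.046, -0.035], [0.053, -0.512, -0.857]]
shift tool mm [-4.  -1.2 13.8]
```

Request:
{"api": "carry_out", "payload": {"angular": [[0,0,0],[0,0,0],[0,0,0],[0,0,0]], "xyz": [[-1,4,7],[-1,-1,4],[-1,-1,3],[0,0,0]], "gripper": [255,255,255,255]}}

```text
time_s: 4.62
tool_pos: [0.5786, -0.017, 0.0394]
tool_rot: [[0.972, 0.223, -0.07], [0.228, -0.83, 0.509], [0.055, -0.511, -0.858]]
wrist_force: [-0.2, -1.9, 2.1]
width: 0.004
```

```bash
python3 -c "
from h import *
show(); need([-72,0,45])
T=info('top'); c=orange(optics.read_camera('top')); c=c[(c[:,0]<235)&(c[:,1]<240)]
print((tray(onz(T,c,.103))*1000).round(0).tolist())"
```

```text
4.6167 tray mm [-75.   -1.6  39.4] force tray [-1.8  0.6  2.1] w 0.004 q [-24.  45.  83.  27.  72. -51.]
tool axes in tray (cols): [[0.02, -0.858, 0.512], [-0.998, -0.046, -0.037], [0.055, -0.511, -0.858]]
shift tool mm [-1.2 -5.5 -3.4]
[[-44.0, -29.0, 103.0], [-22.0, -29.0, 103.0], [-1.0, -29.0, 103.0], [22.0, -29.0, 103.0], [43.0, -30.0, 103.0], [-46.0, -0.0, 103.0], [-25.0, -1.0, 103.0], [-3.0, -0.0, 103.0], [19.0, 0.0, 103.0], [40.0, -0.0, 103.0], [-43.0, 30.0, 103.0], [-22.0, 29.0, 103.0], [-0.0, 30.0, 103.0], [22.0, 29.0, 103.0], [43.0, 30.0, 103.0]]
```

Request:
{"api": "carry_out", "payload": {"angular": [[0,0,0],[0,0,0],[0,0,0]], "xyz": [[0,-2,0.5],[0,-1.5,0.5],[0,0,0]], "gripper": [255,255,255]}}

```text
time_s: 4.92
tool_pos: [0.5776, -0.0138, 0.04]
tool_rot: [[0.972, 0.223, -0.071], [0.227, -0.831, 0.508], [0.054, -0.51, -0.858]]
wrist_force: [1.0, -3.0, -0.8]
width: 0.006
```

```bash
cat > rk.py <<'E'
from h import *
show()
T=info('top'); c=orange(optics.read_camera('top')); c=c[(c[:,0]<235)&(c[:,1]<240)]
q=tray(onz(T,c,.103))*1000
for y in(30,0,-30): r=q[abs(q[:,1]-y)<8]; print(y,len(r),r[:,0].mean().round(1))
E
python3 rk.py
```

```text
4.9167 tray mm [-71.6  -1.2  40. ] force tray [-3.2 -0.4 -0.8] w 0.006 q [-24.  44.  83.  27.  72. -51.]
tool axes in tray (cols): [[0.02, -0.859, 0.512], [-0.998, -0.045, -0.036], [0.054, -0.51, -0.858]]
30 5 0.1
0 5 0.2
-30 5 -0.5
```

Request:
{"api": "carry_out", "payload": {"angular": [[0,0,0],[0,0,0],[0,0,0]], "xyz": [[0,-1,0.4],[0,0,0],[0,0,0]], "gripper": [255,255,255]}}

```text
time_s: 5.22
tool_pos: [0.5777, -0.0139, 0.0401]
tool_rot: [[0.972, 0.223, -0.07], [0.227, -0.832, 0.506], [0.055, -0.508, -0.859]]
wrist_force: [0.6, -2.6, -1.9]
width: 0.005
```

```bash
python3 rk.py; python3 -c "
from h import *
need([-120,0,130])"
```

```text
5.2167 tray mm [-71.8  -1.3  40.1] force tray [-2.7 -0.1 -1.9] w 0.005 q [-24.  44.  83.  27.  72. -51.]
tool axes in tray (cols): [[0.02, -0.86, 0.51], [-0.998, -0.045, -0.037], [0.055, -0.508, -0.859]]
30 5 0.2
0 5 0.2
-30 5 -0.4
shift tool mm [   2.7   -4.2 -101.9]
```

Rack A is home and level with the others, with about 3 N against the stop. Retreating.

Request:
{"api": "carry_out", "payload": {"angular": [[0,0,0],[0,0,0],[0,0,0],[-0.1,0,0],[-0.1,0,0]], "xyz": [[0,15,-10],[0,5,-35],[0,0,-40],[0,0,-40],[0,0,-30]], "gripper": [255,255,255,200,200]}}

```text
time_s: 5.68
tool_pos: [0.5894, -0.1062, 0.1611]
tool_rot: [[0.973, 0.228, -0.042], [0.228, -0.912, 0.34], [0.039, -0.34, -0.94]]
wrist_force: [0.7, -0.6, 0.5]
width: 0.134
```

Request:
{"api": "carry_out", "payload": {"angular": [[-0.11,0,0],[-0.11,0,0],[-0.11,0,0],[0,0,0]], "xyz": [[0,20,0],[0,20,0],[0,20,0],[0,0,0]], "gripper": [120,120,120,120]}}

```text
time_s: 6.02
tool_pos: [0.6061, -0.1654, 0.1573]
tool_rot: [[0.972, 0.229, 0.052], [0.229, -0.973, 0.005], [0.052, 0.007, -0.999]]
wrist_force: [-0.6, 0.8, -0.1]
width: 0.437
```

```bash
python3 rk.py; python3 -c "
from h import *
W=info('wrist'); im=optics.read_camera('wrist'); cv2.imwrite('pics/w2.png',im[:,:,::-1]); np.savez('w2.npz',K=W[0],R=W[1],t=W[2])"
```

```text
6.0167 tray mm [-225.8    2.4  157.3] force tray [ 0.9  0.4 -0.1] w 0.437 q [-27.  34.  76.   2.  67. -40.]
tool axes in tray (cols): [[0.022, -1.0, -0.006], [-0.998, -0.022, -0.052], [0.052, 0.007, -0.999]]
30 5 0.4
0 5 0.2
-30 5 -0.3
```

View pics/w2.png

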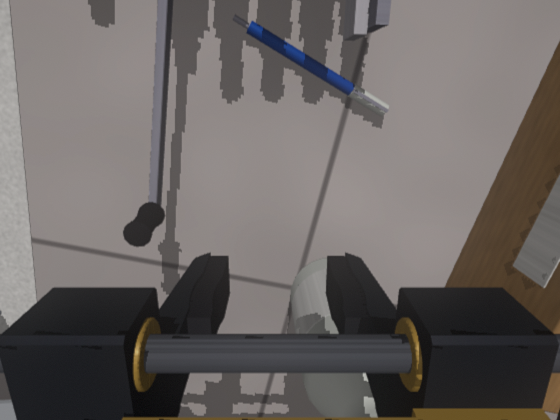

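The wrist view shows the knob's foot at about (151,215) and its top at about (138,232), leaning away from the nadir. The bar's end is at (153,200), the spray bottle is under the jaws on the right at (325,300), and the pen is untouched.

```bash
python3 - <<'E'
from h import *
z=np.load("w2.npz"); W=(z["K"],z["R"],z["t"]); T=info("top")
im=cv2.imread("pics/w2.png"); r=im[195:250,115:175].max(2); m=(r<40).astype(np.uint8)
ys,xs=np.nonzero(m); print("dark bbox",xs.min()+115,xs.max()+115,ys.min()+195,ys.max()+195,len(xs))
t=cv2.imread("pics/top0.png")[208:230,292:316].max(2); ys,xs=np.nonzero(t<50); print("top knob",xs.mean()+292,ys.mean()+208,len(xs),xs.min()+292,xs.max()+292,ys.min()+208,ys.max()+208)
kt=(xs.mean()+292,ys.mean()+208)
a=tri([T,W],[kt,(138,232)]); print("tri top",a,tray(a)*1000)
for p,h in(((138,232),.076),((151,216),.045)): q=onz(W,p,h)[0]; print(q.round(4),(tray(q)*1000).round(1))
q=onz(T,kt,.07)[0]; print(q.round(4),(tray(q)*1000).round(1))
P=np.array([-74.5,62]); v=(tray(onz(W,(138,232),.076)[0])*1000)[:2]-P; print("theta",np.arctan2(-v[0],-v[1]),"r",np.hypot(*v))
E
```

```text
dark bbox 151 157 224 230 3
top knob 301.82978723404256 219.02127659574467 47 298 306 216 222
tri top [ 0.52887177 -0.18929464  0.07428745] [-233.14086806   82.94214138   74.28745054]
[ 0.5298 -0.1889  0.076 ] [-233.    81.9   76. ]
[ 0.5293 -0.1898  0.045 ] [-233.8   82.6   45. ]
[ 0.5287 -0.1891  0.07  ] [-232.9   83.1   70. ]
theta 1.6960121485300557 r 159.73520688566504
```

Request:
{"api": "carry_out", "payload": {"angular": [[0,-0.05,0.08],[0,0,0.08],[0,0,0]], "xyz": [[-25,0,0],[-25,0,0],[-25,0,0]], "gripper": [130,130,130]}}

```text
time_s: 6.37
tool_pos: [0.5311, -0.1723, 0.154]
tool_rot: [[0.998, 0.065, -0.006], [0.066, -0.998, 0.015], [-0.005, -0.016, -1.0]]
wrist_force: [0.2, -0.9, -0.3]
width: 0.494
```

```bash
python3 -c "
from h import *
show(); need([-233,82.5,100]); need([-233,82.5,60])"
```

```text
6.3667 tray mm [-217.    77.2  154. ] force tray [-1.  -0.  -0.3] w 0.494 q [-30.  28.  87.   1.  66. -34.]
tool axes in tray (cols): [[-0.143, -0.99, 0.016], [-0.99, 0.144, 0.002], [-0.005, -0.016, -1.0]]
shift tool mm [-2.7 17.4 53.7]
shift tool mm [-2.5 18.1 93.7]
```

Request:
{"api": "carry_out", "payload": {"angular": [[0,0,0],[0,0,0],[0,0,0],[0,0,0]], "xyz": [[-2,17,30],[0,1,24],[0,0,20],[0,0,10]], "gripper": [130,130,130,130]}}

```text
time_s: 6.7
tool_pos: [0.5263, -0.1872, 0.0695]
tool_rot: [[0.998, 0.06, -0.006], [0.06, -0.998, 0.029], [-0.005, -0.029, -1.0]]
wrist_force: [-0.9, 0.4, 0.2]
width: 0.493
```

```bash
python3 -c "
from h import *
show(); need([-233,82.5,60])
cv2.imwrite('pics/w3.png',optics.read_camera('wrist')[:,:,::-1])"
```

```text
6.7 tray mm [-230.6   85.    69.5] force tray [0.6 0.8 0.2] w 0.493 q [-32.  34.  91.   1.  56. -36.]
tool axes in tray (cols): [[-0.149, -0.988, 0.03], [-0.989, 0.149, 0.0], [-0.005, -0.029, -1.0]]
shift tool mm [2.9 2.3 9.5]
```

View pics/w3.png

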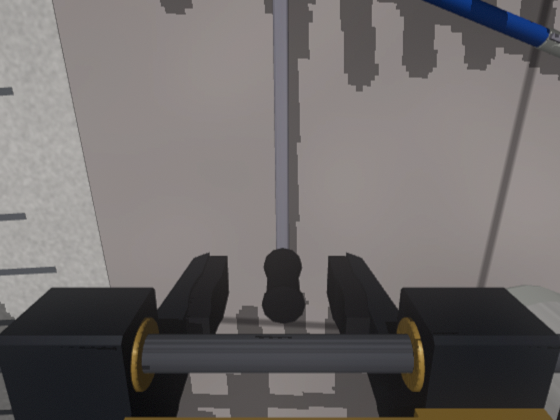

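The knob (top at (283,300)) stands between the open fingers, about 2–3 mm right of centre. Lowering and closing.

Request:
{"api": "carry_out", "payload": {"angular": [[0,0,0],[0,0,0],[0,0,0],[0,0,0],[0,0,0]], "xyz": [[2.5,2,9],[0,0,0],[0,0,0],[0,0,0],[0,0,0]], "gripper": [130,255,255,255,255], "squeeze": 10}}

```text
time_s: 7.17
tool_pos: [0.53, -0.1878, 0.0605]
tool_rot: [[0.998, 0.06, -0.007], [0.06, -0.998, 0.033], [-0.005, -0.034, -0.999]]
wrist_force: [-0.4, 0.1, -0.3]
width: 0.215
```

```bash
python3 -c "
from h import *
show()"
```

```text
7.1667 tray mm [-231.9   81.6   60.5] force tray [ 0.1  0.4 -0.3] w 0.215 q [-32.  36.  90.   2.  56. -36.]
tool axes in tray (cols): [[-0.149, -0.988, 0.034], [-0.989, 0.149, 0.0], [-0.005, -0.034, -0.999]]
```

Request:
{"api": "carry_out", "payload": {"angular": [[0,0,0],[0,0,0],[0,0,0],[0,0,0],[0,0,0]], "xyz": [[0,0,0],[0,0,0],[0,-1,-10],[0,-2,-10],[0,-2,-10]], "gripper": [255,255,255,255,255]}}

```text
time_s: 7.58
tool_pos: [0.5294, -0.1827, 0.0926]
tool_rot: [[0.998, 0.06, -0.009], [0.06, -0.998, 0.036], [-0.007, -0.036, -0.999]]
wrist_force: [-0.5, 5.5, -2.1]
width: 0.156
```

```bash
cat > p.py <<'E'
from h import *
import sys
s=show(); p=tray(s["tool_pos"])*1000; v=p[:2]-[-74.5,62]; Rt=TR.T@s["tool_rot"]
th=np.arctan2(-v[0],-v[1]); al=np.arctan2(-Rt[0,1],-Rt[1,1]); print("theta",th.round(4),"r",np.hypot(*v).round(1),"tooly theta",al.round(3))
if len(sys.argv)>1:
    z=float(sys.argv[1]); r=float(sys.argv[2]); dth=float(sys.argv[3]); n=int(sys.argv[4])
    # rows: per-row target on the arc, in the then tool frame, after a turn of dth about tool z
    a=al; c=th; x,y,zz=p
    for i in range(n):
        c2=c-dth; tgt=np.array([-74.5-r*np.sin(c2),62-r*np.cos(c2)])
        d=tgt-[x,y]; Y=np.array([-np.sin(a),-np.cos(a)]); X=np.array([Y[1],-Y[0]])
        print("xyz",(d@X).round(1),(d@Y).round(1),"dz",round(zz-z,1),"| rz",round(-dth-(a-c if i==0 else 0),3))
        x,y=tgt; zz=z; c=c2; a=c2
E
python3 p.py 96 153 0.1 5
```

```text
7.5833 tray mm [-226.8   81.1   92.6] force tray [ 5.5 -0.7 -2.1] w 0.156 q [-32.  33.  89.   2.  59. -36.]
tool axes in tray (cols): [[-0.149, -0.988, 0.037], [-0.989, 0.149, 0.002], [-0.007, -0.036, -0.999]]
theta 1.6953 r 153.4 tooly theta 1.72
xyz -15.2 -1.6 dz -3.4 | rz -0.125
xyz -15.3 -0.8 dz 0.0 | rz -0.1
xyz -15.3 -0.8 dz 0.0 | rz -0.1
xyz -15.3 -0.8 dz 0.0 | rz -0.1
xyz -15.3 -0.8 dz 0.0 | rz -0.1
```

```bash
sed -i 's/X=np.array(\[Y\[1\],-Y\[0\]\])/X=np.array([-Y[1],Y[0]])/' p.py
```

Request:
{"api": "carry_out", "payload": {"angular": [[0,0,-0.12],[0,0,-0.1],[0,0,-0.1],[0,0,-0.1],[0,0,-0.1]], "xyz": [[15,-2,-3],[15,-1,-1],[15,-1,0],[15,-1,0],[15,-1,0]], "gripper": [255,255,255,255,255]}}

```text
time_s: 8.0
tool_pos: [0.6002, -0.1542, 0.1049]
tool_rot: [[0.826, 0.564, -0.008], [0.564, -0.825, 0.036], [0.014, -0.035, -0.999]]
wrist_force: [-0.8, 2.9, -2.4]
width: 0.155
```

```bash
python3 p.py 96 151.5 0.1 5
```

```text
8.0 tray mm [-213.7    5.9  104.9] force tray [ 3.   0.2 -2.4] w 0.155 q [-26.  38.  77.   2.  66. -61.]
tool axes in tray (cols): [[0.379, -0.924, 0.037], [-0.925, -0.38, 0.0], [0.014, -0.035, -0.999]]
theta 1.1874 r 150.1 tooly theta 1.181
xyz 15.1 0.7 dz 8.9 | rz -0.094
xyz 15.1 -0.8 dz 0.0 | rz -0.1
xyz 15.1 -0.8 dz 0.0 | rz -0.1
xyz 15.1 -0.8 dz 0.0 | rz -0.1
xyz 15.1 -0.8 dz 0.0 | rz -0.1
```

Request:
{"api": "carry_out", "payload": {"angular": [[0,0,-0.1],[0,0,-0.1],[0,0,-0.1],[0,0,-0.1],[0,0,-0.1]], "xyz": [[15,0,3],[15,-1,3],[15,-1,3],[15,-1,2],[15,-1,2]], "gripper": [255,255,255,255,255]}}

```text
time_s: 8.42
tool_pos: [0.6529, -0.0963, 0.1011]
tool_rot: [[0.431, 0.902, -0.0], [0.902, -0.431, 0.031], [0.028, -0.013, -1.0]]
wrist_force: [-1.0, -0.3, -1.2]
width: 0.157
```

```bash
python3 p.py 98 151.5 0.1 5
```

```text
8.4167 tray mm [-168.   -57.7  101.1] force tray [-0.   1.1 -1.2] w 0.157 q [-19.  43.  70.   2.  68. -84.]
tool axes in tray (cols): [[0.792, -0.61, 0.03], [-0.61, -0.793, -0.006], [0.028, -0.013, -1.0]]
theta 0.6629 r 151.9 tooly theta 0.656
xyz 15.1 -1.1 dz 3.1 | rz -0.093
xyz 15.1 -0.8 dz 0.0 | rz -0.1
xyz 15.1 -0.8 dz 0.0 | rz -0.1
xyz 15.1 -0.8 dz 0.0 | rz -0.1
xyz 15.1 -0.8 dz 0.0 | rz -0.1
```

Request:
{"api": "carry_out", "payload": {"angular": [[0,0,-0.1],[0,0,-0.1],[0,0,-0.1],[0,0,-0.1],[0,0,0]], "xyz": [[15,-1,2],[15,-1,2],[15,-1,2],[13,-1,1],[0,0,0]], "gripper": [255,255,255,255,255]}}

```text
time_s: 8.83
tool_pos: [0.6682, -0.0346, 0.1025]
tool_rot: [[0.019, 1.0, 0.005], [0.999, -0.019, 0.029], [0.029, 0.005, -1.0]]
wrist_force: [-4.6, 0.4, -2.3]
width: 0.151
```

```bash
python3 p.py 95 153 0.05 1; python3 -c "
from h import *
W=info('wrist'); im=optics.read_camera('wrist'); cv2.imwrite('pics/w4.png',im[:,:,::-1]); np.savez('w4.npz',K=W[0],R=W[1],t=W[2])"
```

```text
8.8333 tray mm [-110.8  -85.5  102.5] force tray [ 1.3  4.4 -2.3] w 0.151 q [ -14.   44.   68.    2.   68. -103.]
tool axes in tray (cols): [[0.974, -0.227, 0.027], [-0.227, -0.974, -0.011], [0.029, 0.005, -1.0]]
theta 0.2414 r 151.9 tooly theta 0.229
xyz 7.6 1.0 dz 7.5 | rz -0.037
```

View pics/w4.png

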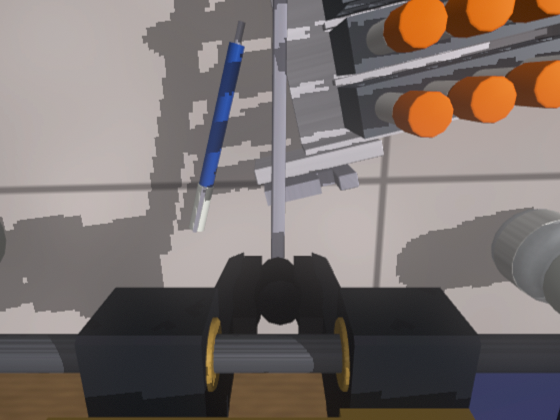

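The bar is over the left end of the keeper. The shoulder spans about (267–320,190), the notch gap is near (327,184), and the horn is at (346,178).

```bash
python3 - <<'E'
from h import *
z=np.load("w4.npz"); W=(z["K"],z["R"],z["t"])
for p,h in(((266,195),.048),((320,184),.048),((335,181),.052),((357,178),.052)): print((tray(onz(W,p,h)[0])*1000).round(1))
im=cv2.imread("pics/w4.png")[140:220,240:400]; cv2.imwrite("pics/w4c.png",cv2.resize(im,None,fx=5,fy=5,interpolation=cv2.INTER_CUBIC))
E
```

```text
[-110.7  -60.8   48. ]
[-82.4 -61.6  48. ]
[-75.1 -60.6  52. ]
[-64.  -61.7  52. ]
```

View pics/w4c.png

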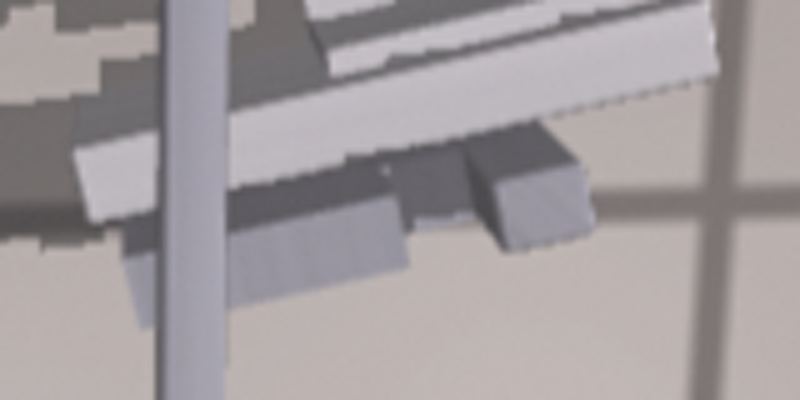

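Request:
{"api": "carry_out", "payload": {"angular": [[0,0,-0.05],[0,0,-0.05],[0,0,0],[0,0,0]], "xyz": [[7.5,0,2],[7.5,0,2],[0,0,3],[0,0,3]], "gripper": [255,255,255,255]}}

```text
time_s: 9.22
tool_pos: [0.6697, -0.0234, 0.097]
tool_rot: [[-0.063, 0.998, 0.013], [0.998, 0.063, 0.026], [0.025, 0.014, -1.0]]
wrist_force: [3.0, 0.3, 0.6]
width: 0.15
```

```bash
python3 p.py 88 154 0 1
```

```text
9.2167 tray mm [-100.2  -89.3   97. ] force tray [-0.4 -3.   0.6] w 0.15 q [ -13.   44.   68.    2.   67. -107.]
tool axes in tray (cols): [[0.989, -0.146, 0.023], [-0.146, -0.989, -0.018], [0.025, 0.014, -1.0]]
theta 0.1682 r 153.5 tooly theta 0.147
xyz -0.0 0.5 dz 9.0 | rz 0.022
```

Request:
{"api": "carry_out", "payload": {"angular": [[0,0,0],[0,0,0],[0,0,0]], "xyz": [[0,1,4],[0,1,3],[0,0,0]], "gripper": [255,255,255]}}

```text
time_s: 9.47
tool_pos: [0.672, -0.0253, 0.0897]
tool_rot: [[-0.055, 0.998, 0.013], [0.998, 0.055, 0.026], [0.025, 0.015, -1.0]]
wrist_force: [0.7, 0.5, 0.1]
width: 0.153
```

Request:
{"api": "carry_out", "payload": {"angular": [[0,0,0],[0,0,0],[0,0,0]], "xyz": [[0,0.5,2.5],[0,0,2],[0,0,0]], "gripper": [255,255,255]}}

```text
time_s: 9.72
tool_pos: [0.6732, -0.0262, 0.085]
tool_rot: [[-0.052, 0.999, 0.015], [0.998, 0.052, 0.025], [0.025, 0.016, -1.0]]
wrist_force: [0.1, 1.7, 1.2]
width: 0.152
```

```bash
python3 p.py 85 156 0 1
```

```text
9.7167 tray mm [-103.6  -92.1   85. ] force tray [ 1.7 -0.4  1.2] w 0.152 q [ -13.   45.   68.    2.   66. -106.]
tool axes in tray (cols): [[0.987, -0.157, 0.022], [-0.157, -0.987, -0.02], [0.025, 0.016, -1.0]]
theta 0.1865 r 156.9 tooly theta 0.158
xyz 0.0 -0.9 dz -0.0 | rz 0.029
```

Request:
{"api": "carry_out", "payload": {"angular": [[0,0,0],[0,0,0],[0,0,0],[0,0,0]], "xyz": [[4,0,0.5],[3,0,0.5],[0,0,0],[0,0,0]], "gripper": [255,255,255,255]}}

```text
time_s: 10.05
tool_pos: [0.673, -0.0199, 0.0851]
tool_rot: [[-0.052, 0.999, 0.015], [0.998, 0.051, 0.023], [0.022, 0.017, -1.0]]
wrist_force: [0.3, -2.0, 1.6]
width: 0.153
```

```bash
python3 p.py 85 156 0 1
```

```text
10.05 tray mm [-97.4 -93.2  85.1] force tray [-2.   0.1  1.6] w 0.153 q [ -12.   45.   68.    2.   66. -106.]
tool axes in tray (cols): [[0.987, -0.158, 0.019], [-0.157, -0.987, -0.02], [0.022, 0.017, -1.0]]
theta 0.1467 r 156.9 tooly theta 0.158
xyz -0.0 -0.9 dz 0.1 | rz -0.011
```

Resting near the shoulder at theta≈0.147. I'm loosening the jaws a little so the bar lies there under its own weight, and checking.

Request:
{"api": "carry_out", "payload": {"angular": [[0,0,0],[0,0,0],[0,0,0],[0,0,0]], "xyz": [[0,0,0],[0,0,0],[0,0,0],[0,0,0]], "gripper": [190,190,190,190]}}

```text
time_s: 10.38
tool_pos: [0.6721, -0.0188, 0.084]
tool_rot: [[-0.052, 0.999, 0.013], [0.998, 0.052, 0.025], [0.024, 0.014, -1.0]]
wrist_force: [0.1, 0.2, -0.3]
width: 0.253
```

```bash
python3 p.py 85 156 0 1; python3 -c "
from h import *
W=info('wrist'); im=optics.read_camera('wrist'); cv2.imwrite('pics/w5.png',im[:,:,::-1]); np.savez('w5.npz',K=W[0],R=W[1],t=W[2])"
```

```text
10.3833 tray mm [-96.1 -92.6  84. ] force tray [ 0.2 -0.1 -0.3] w 0.253 q [ -12.   45.   68.    2.   66. -106.]
tool axes in tray (cols): [[0.987, -0.157, 0.021], [-0.157, -0.987, -0.018], [0.024, 0.014, -1.0]]
theta 0.139 r 156.1 tooly theta 0.158
xyz -0.0 -0.1 dz -1.0 | rz -0.019
```

View pics/w5.png

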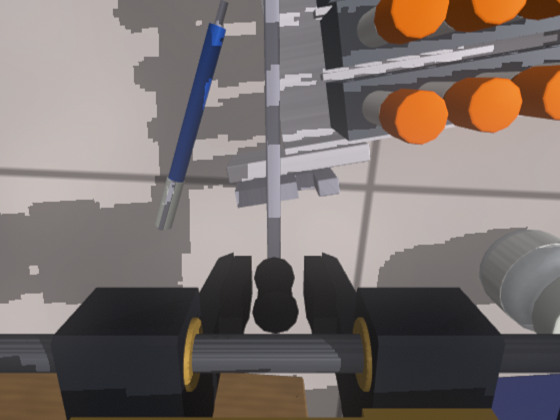

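The bar rests on the shoulder at (273,190), left of the notch gap near (307,187). The knob stands free between the slack fingers. Now nudging it along with the left finger.

Request:
{"api": "carry_out", "payload": {"angular": [[0,0,0],[0,0,0],[0,0,0],[0,0,0],[0,0,0]], "xyz": [[3,0,0],[3,0,0],[2.5,0,0],[2.5,0,0],[0,0,0]], "gripper": [190,190,190,190,190]}}

```text
time_s: 10.85
tool_pos: [0.6714, -0.0067, 0.0841]
tool_rot: [[-0.052, 0.999, 0.012], [0.998, 0.051, 0.025], [0.024, 0.014, -1.0]]
wrist_force: [0.8, -0.3, 0.6]
width: 0.252
```

```bash
python3 p.py 84 156 0 1
```

```text
10.85 tray mm [-84.2 -94.5  84.1] force tray [-0.4 -0.7  0.6] w 0.252 q [ -11.   45.   69.    2.   66. -105.]
tool axes in tray (cols): [[0.987, -0.157, 0.021], [-0.157, -0.987, -0.017], [0.024, 0.014, -1.0]]
theta 0.0621 r 156.8 tooly theta 0.158
xyz -0.1 -0.8 dz 0.1 | rz -0.096
```

Request:
{"api": "carry_out", "payload": {"angular": [[0,0,0],[0,0,0],[0,0,0]], "xyz": [[1.5,0,0],[1,0,0],[0,0,0]], "gripper": [190,190,190]}}

```text
time_s: 11.1
tool_pos: [0.6712, -0.0038, 0.0841]
tool_rot: [[-0.052, 0.999, 0.012], [0.998, 0.052, 0.024], [0.024, 0.013, -1.0]]
wrist_force: [0.1, -0.2, -0.3]
width: 0.255
```

```bash
python3 p.py 84 156 0 1; python3 -c "
from h import *
W=info('wrist'); im=optics.read_camera('wrist'); cv2.imwrite('pics/w6.png',im[:,:,::-1])"
```

```text
11.1 tray mm [-81.3 -94.9  84.1] force tray [-0.2 -0.1 -0.3] w 0.255 q [ -11.   45.   69.    2.   66. -104.]
tool axes in tray (cols): [[0.987, -0.157, 0.021], [-0.157, -0.987, -0.017], [0.024, 0.013, -1.0]]
theta 0.0431 r 157.0 tooly theta 0.158
xyz -0.1 -1.0 dz 0.1 | rz -0.115
```

View pics/w6.png

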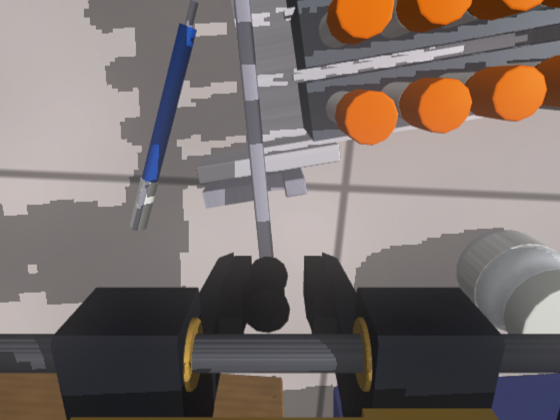

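The bar is at (261,185) and the horn is at (285–305,182), so the notch centre is about 7 mm further on at the keeper. Continuing slowly.

Request:
{"api": "carry_out", "payload": {"angular": [[0,0,0],[0,0,0],[0,0,0],[0,0,0]], "xyz": [[1.5,0,0],[1.5,0,0],[1.5,0,0],[0,0,0]], "gripper": [190,190,190,190]}}

```text
time_s: 11.48
tool_pos: [0.6708, 0.0009, 0.084]
tool_rot: [[-0.052, 0.999, 0.012], [0.998, 0.051, 0.025], [0.024, 0.013, -1.0]]
wrist_force: [0.8, 0.6, -0.1]
width: 0.254
```

Request:
{"api": "carry_out", "payload": {"angular": [[0,0,0],[0,0,0],[0,0,0]], "xyz": [[1.5,0,0],[1,0,0],[0,0,0]], "gripper": [190,190,190]}}

```text
time_s: 11.73
tool_pos: [0.6707, 0.0037, 0.0842]
tool_rot: [[-0.052, 0.999, 0.012], [0.998, 0.051, 0.025], [0.024, 0.013, -1.0]]
wrist_force: [-0.5, -1.0, -0.6]
width: 0.254
```

```bash
python3 p.py 84 156 0 1; python3 -c "
from h import *
W=info('wrist'); im=optics.read_camera('wrist'); cv2.imwrite('pics/w7.png',im[:,:,::-1])"
```

```text
11.7333 tray mm [-73.9 -95.9  84.2] force tray [-0.9  0.7 -0.6] w 0.254 q [ -10.   45.   69.    2.   66. -104.]
tool axes in tray (cols): [[0.987, -0.158, 0.022], [-0.157, -0.987, -0.017], [0.024, 0.013, -1.0]]
theta -0.0041 r 157.9 tooly theta 0.158
xyz -0.3 -1.9 dz 0.2 | rz -0.162
```

View pics/w7.png

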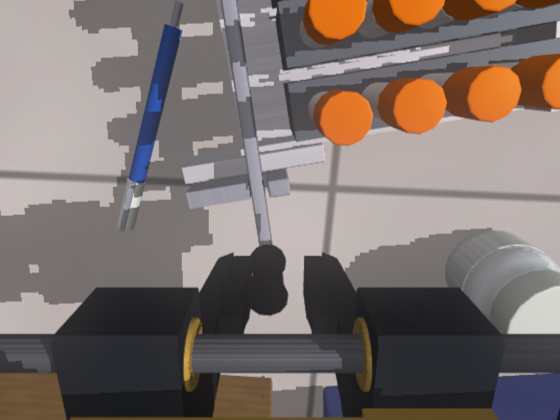

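The knob's image dropped abruptly, with its top going from y=310 to 294, and the bar lies against the horn at (268,185). It appears to have fallen into the notch. I'll verify this numerically.

```bash
python3 - <<'E'
from h import *
W=info("wrist"); show()
def K(th,ph,h):
    r=.160*np.cos(ph)-h*np.sin(ph); z=.043+.160*np.sin(ph)+h*np.cos(ph)
    return O+TR@np.array([-.0745-r*np.sin(th),.062-r*np.cos(th),z])
for th in(0,.02,.04):
  for ph in(0,.1): print(th,ph,"top",proj(W,K(th,ph,.041)).round(0),"foot",proj(W,K(th,ph,.012)).round(0))
E
```

```text
11.7833 tray mm [-73.9 -95.9  84.2] force tray [-0.6  0.4 -0.2] w 0.257 q [ -10.   45.   69.    2.   66. -104.]
tool axes in tray (cols): [[0.987, -0.157, 0.022], [-0.157, -0.987, -0.016], [0.024, 0.013, -1.0]]
0 0 top [[280. 297.]] foot [[278. 263.]]
0 0.1 top [[279. 309.]] foot [[278. 276.]]
0.02 0 top [[272. 298.]] foot [[271. 264.]]
0.02 0.1 top [[270. 310.]] foot [[271. 277.]]
0.04 0 top [[264. 299.]] foot [[265. 265.]]
0.04 0.1 top [[262. 311.]] foot [[264. 278.]]
```

The prediction for lift 0 (foot y≈264, top y≈298) matches, with theta about +0.03. Opening and withdrawing straight up.

Request:
{"api": "carry_out", "payload": {"angular": [[0,0,0],[0,0,0],[0,0,0],[0,0,0],[0,0,0]], "xyz": [[-2,0,0],[-1,0,0],[0,0,0],[0,0,-15],[0,0,-30]], "gripper": [150,150,150,150,150]}}

```text
time_s: 12.2
tool_pos: [0.6679, -0.0003, 0.1239]
tool_rot: [[-0.051, 0.999, 0.001], [0.998, 0.051, 0.027], [0.027, 0.002, -1.0]]
wrist_force: [-0.6, -0.6, -0.5]
width: 0.41
```

Request:
{"api": "carry_out", "payload": {"angular": [[0,0,0],[0,0,0],[0,0,0],[0,0,0],[0,0,0]], "xyz": [[0,0,-35],[0,0,-35],[0,20,-10],[0,0,0],[0,0,0]], "gripper": [150,150,150,150,150]}}

```text
time_s: 12.62
tool_pos: [0.6889, -0.002, 0.2139]
tool_rot: [[-0.051, 0.999, 0.009], [0.998, 0.051, 0.026], [0.026, 0.01, -1.0]]
wrist_force: [-0.8, -0.1, 0.2]
width: 0.41
```

```bash
python3 rk.py; python3 - <<'E'
from h import *
W=info("wrist"); im=optics.read_camera("wrist")[:,:,::-1].copy()
def K(th,ph,h,r0=.160):
    r=r0*np.cos(ph)-h*np.sin(ph); z=.043+r0*np.sin(ph)+h*np.cos(ph)
    return O+TR@np.array([-.0745-r*np.sin(th),.062-r*np.cos(th),z])
for th in(0.03,):
  for ph in(0,.1): print(th,ph,"top",proj(W,K(th,ph,.041)).round(0),"foot",proj(W,K(th,ph,.012)).round(0))
c=cv2.resize(im[40:340,130:430],(600,600),interpolation=cv2.INTER_CUBIC)
t=cv2.resize(optics.read_camera("top")[130:280,135:185+50,::-1],(200,300)); t=cv2.resize(optics.read_camera("top")[130:280,130:230,::-1],(200,300))
o=np.zeros((600,800,3),np.uint8); o[:,:600]=c; o[:300,600:]=t; cv2.imwrite("pics/end.png",o)
E
```

```text
12.6167 tray mm [ -83.3 -112.6  213.9] force tray [0.1 0.8 0.2] w 0.41 q [ -10.   41.   56.    2.   83. -104.]
tool axes in tray (cols): [[0.987, -0.158, 0.024], [-0.158, -0.987, -0.014], [0.026, 0.01, -1.0]]
30 4 -11.8
0 3 -21.5
-30 3 -23.6
0.03 0 top [[277. 177.]] foot [[276. 168.]]
0.03 0.1 top [[276. 176.]] foot [[276. 170.]]
```

View pics/end.png

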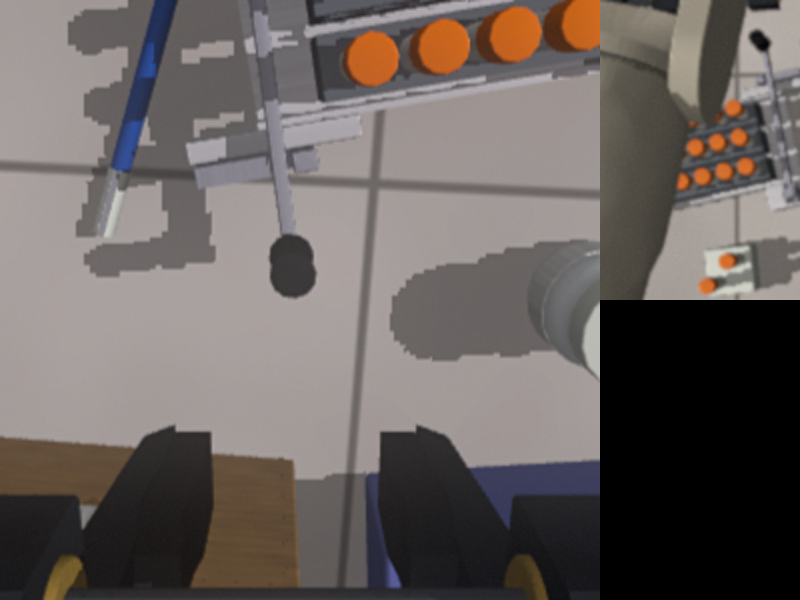

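```bash
python3 -c "
from h import *
show(); bot.hand_in()"
```

```text
12.8167 tray mm [ -83.  -111.7  211.9] force tray [-0.1  0.3  0. ] w 0.413 q [ -10.   41.   56.    2.   83. -104.]
tool axes in tray (cols): [[0.987, -0.158, 0.025], [-0.158, -0.987, -0.01], [0.027, 0.006, -1.0]]
the job is handed in; nothing more can be done
```

Both parts of the job appear done, and I handed it in at about 12.8 s; `hand_in` gives no verdict.

- **Racks:** I pushed rack A (middle lane, about 31 mm out) home with about 3 N at the wrist. Right after the push, the cap centres put all three racks within 0.5 mm of home.
- **Bar:** I gripped the knob, lifted the bar and swung it over the keeper. I then set it down on the shoulder at a swivel of about 0.15 rad and loosened the jaws. One finger nudged it along until it dropped into the notch; the wrist force at each check along the slide was about 1 N. I then opened and withdrew upward.
- **Last checks:** The close-up taken before letting go matched a lift of about 0 rad and a swivel of about +0.03 rad. The picture after withdrawing shows the bar between the shoulder and the horn, with the gripper clear.
- **Weaker checks:** That last picture could only separate "seated" from "on the shoulder" by 1–2 pixels, so the seating rests mainly on the close-up. In the final top view the arm hid some of the caps. The visible ones agree with home to about 1–2 mm. The outer rack on the keeper side fits least well, about 2 mm off, possibly from the hidden caps.
- **Other things:** The pen and pot showed no sign of being disturbed. I did not measure the other things on the bench after the move.

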